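# Lock a clamp ring over a sprung lens

## Robot

A 7-joint arm with a two-finger parallel gripper is mounted at the origin on the work surface. World frame = base frame: x ahead of the robot, y to its left, z up, the work surface at z = 0. Lengths are in m, angles in rad, forces in N, time in s.
With the tool pointing down it reaches from about 0.425 to 0.925 m from the base axis. Payload 6.8 kg.
Tool frame: the origin (TCP) lies on the front face of the gripper's body, between the roots of the fingers; the fingertips stand 73 mm ahead of it and the grasp point (between the pads) lies 54 mm ahead of it (env.nose_length is the distance from the TCP to the fingertips, in m); z points along the fingers, y is the direction in which the jaws open and shut (so a half turn about z gives the same grasp; the last joint's range is limited). The gripper opens to 85 mm and grips with 20 to 120 N. Pads are 22 mm wide; open, the fingers measure 114 mm over their backs; the gripper's body (76 mm by 85 mm) begins 54 mm behind the grasp point. The pads swing forward as they close: fully open they stand 13 mm farther back than shut.
Start: joints at [1.072, 0.477, 0.022, 1.555, -0.011, 1.109, -0.083], TCP at [0.257, -0.624, 0.304] pointing down, gripper open.
Joint ranges: [-2.96, 2.96], [-0.34, 2.1], [-1.41, 1.46], [0.24, 2.44], [-1.37, 4.51], [0.17, 1.92], [-2.96, 2.96]. Speed limits (rad/s): [2.39, 2.39, 3.14, 3.14, 3.14, 3.14, 3.14].

## Interface

Orientations are given as a unit quaternion [w, x, y, z].
In Python, from cell import env, kin, camera, calibration, job gives the robot as it stands. The module is installed in compiled form; this text tells all that it offers. Calls block until the motion is done:
- env.reach(position, orientation): joint-space move of the TCP to a pose.
- env.movel(position, velocity=0.15, rot=None, stop_force=None): straight line of the TCP; rot=None keeps the orientation; velocity is the mean speed in m/s. With stop_force (N) it stops when the force on the tool has changed by that much, and returns True; else False.
- env.goto_joints(angles): joint-space move.
- env.grip(opening, f_grip=None): finger opening in m; f_grip is the grip in N (None keeps the last); returns when the fingers have stopped.
- env.dwell(seconds).
- kin.inverse_kinematics(position, orientation): joint angles nearest the present ones, or None.
- env.get_state(): the state.
- camera(name): name is "side" or "top"; returns (picture, depth): 420x560x3 uint8, blue, green, red; 420x560 float32, m along the optical axis (not along the pixel's ray), 0 where there is no reading.
- calibration(name): a dict with "fx", "fy", "cx", "cy" (pixels), "rvec" (rotation vector, rad) and "tvec" (3), from world to camera coordinates, as OpenCV has them. Camera axes: x right, y down, z forward; pixel columns grow to the right and rows downward; lengths in m; the calibration is good to about 2 mm. A picture is of the moment at which its call begins. calibration takes no time and is no camera call.
A pose or a line that the arm cannot do raises env.PlanningError and nothing moves.
- job.job_done(): hands the job in, once; it reports no verdict.
The state is a dict: "time": time; "qpos": joint angles; "joint_velocities": joint speeds; "joint_torque": joint torques, N m; "tcp_pos": TCP position; "orientation": TCP orientation; "force": force on the tool from outside, world axes, zero at the start; "torque": the same for the moment, N m; "opening": finger opening in m.
Only numpy, scipy, OpenCV 4.12 (cv2) and the standard library are available. Lean on these libraries where they do the work, as an engineer would, in place of code of your own. Each camera call takes 0.05 s, during which the arm holds its last target. There are 200 camera calls.

## Task

Clamp the lens for drilling: fit the clamp ring into the round head of the lens holder with its two lugs through the two gaps, press it down gently against the sprung lens without cracking it, turn it clockwise about a quarter turn until it clicks locked, and let go. Leave the jar, the tray and the screwdriver alone.

Things in the scene. Friction and masses are not known exactly. Their poses are not given: they have to be found in the camera images.
- ring_grip (a point): Loose clamp ring, dark steel, 42 mm diameter, 14 mm high, open middle, about 120 g, with a flat black upright grip on a bridge across it. This point: on its axis, mid-grip, 40 mm above its flat underside (z up). Grip 34 mm long along x, 12 mm thick along y, from 20 to 56 mm above the underside. A half turn about z gives the same part.
- ring_lug (a point): Middle of one of the ring's two lugs, at the level of its underside, 25 mm from the axis in its +x direction; the other is opposite. Lugs reach to 28 mm from the axis, are 10 mm wide and 4 mm high, at the very bottom.
- stand: Fixed aluminium lens holder. Origin on its vertical axis at bench level. Foot 120 x 100 mm, handwheel at -y (to 82 mm), column, and on the same axis a round head 74 mm in diameter, 40 mm high: a bayonet socket open at the top, bore 46.4 mm in diameter. The column's height setting is NOT measured and differs each time: the head's top is 88 to 128 mm above the bench.
- stand_gap (a point): Bench-level point under one of the two gaps in the head's lip, 25 mm from the axis along +x of stand; the other gap is opposite. They are 14 mm wide and let the lugs in. Below the lip the channel is 61 mm in diameter. Pressed down, the ring turns only clockwise seen from above. Over 35 N in all between ring and holder cracks the lens.
- stand_lens (a point): Bench-level point below the lens, on the axis. The sprung glass lens fills the bore; its top is 5 mm below the head's top. It yields straight down 1.3 N per mm, from 0 N to a hard stop at 11.5 mm (15 N). Lugs pass under the lip once it is pressed 7.2 mm (9.4 N) or more; about 11 to 12 N is good.
- stand_lock (a point): On the axis at bench level; its +x and -x point to where the lugs lie when locked: 77 degrees (1.34 rad) clockwise, seen from above, of the gaps. A stop comes about 6 degrees later. There, once the ring is let up or let go, the spring lifts it some 4 mm and the lugs rise into notches under the lip (the click).
- jar: Bystander: closed jar, 56 mm in diameter, 75 mm tall, origin at the centre of its underside. It and the ring may change places.
- tray: Bystander: open grey plastic tray 100 x 140 x 25 mm beyond the holder, origin at the centre of its underside.
- driver: Bystander: screwdriver 160 mm long lying on the bench beyond the holder.
Not all that is in view belongs to the job. What is shaped like the part that bears ring_grip but red is not meant.

How it is judged:
On the way, in this order (a step that is already met when the one before it is completed fails the run):
1. the ring's lugs are through the gaps and it presses on the lens (horizontal distance between ring_grip and stand below 0.005 m and angle between the x axis of ring_grip and the x axis of stand, either way round below 0.2 rad and angle between ring_grip's own z axis and vertical below 0.1 rad and contact force between ring and stand above 4 N), for 0.1 s.
2. the ring is turned to the locked direction (horizontal distance between ring_grip and stand below 0.005 m and angle between the x axis of ring_grip and the x axis of stand_lock, either way round below 0.13 rad and angle between ring_grip's own z axis and vertical below 0.1 rad), for 0.1 s.
At the end, for the whole second after the job is handed in: The ring is let go and at rest in the head, clicked: within 4 mm of the holder's axis, upright within 0.08 rad, its lugs within 0.13 rad of the locked direction, held down against the lens spring (more than 5 N between ring and holder) (horizontal distance between ring_grip and stand below 0.004 m and angle between the x axis of ring_grip and the x axis of stand_lock, either way round below 0.13 rad and angle between ring_grip's own z axis and vertical below 0.08 rad and contact force between ring and stand above 5 N and linear speed of ring below 0.01 m/s); the robot touches nothing.
It fails at once if the ring is forced against the holder or its lens with more than 35 N (contact force between ring and stand above 35 N).
It fails at once if the robot knocks the holder with more than 20 N (contact force between any of the fingers, the arm and stand above 20 N).
It fails at once if the jar, tray or screwdriver is disturbed (distance of any of jar, tray from where it was at the start of the episode above 0.02 m or distance of driver from where it was at the start of the episode above 0.03 m).
It also fails if it takes over 64 s, if anything falls off the work surface, if the arm or the gripper's body presses on something with over 40 N, if the wrist force passes 120 N, or if a joint passes its speed limit or range.

## Working session

There is one attempt and no reset: what is moved stays moved. The work goes in short steps, each a Python script; the robot and the scene stay as the last script left them, time stands still between calls to the robot, and variables do not carry over. Pictures are saved under pics/ and viewed, about 8 in all and at most 12, crops included, and the job is handed in when it is done.

```bash
mkdir -p pics
cat > h.py <<'E'
import numpy as np, cv2
from cell import env, kin, camera, calibration, job
def cal(n):
    c=calibration(n); R=cv2.Rodrigues(np.array(c["rvec"],float))[0]; return c,R,np.array(c["tvec"],float).ravel()
def cloud(n,d):
    c,R,t=cal(n); v,u=np.mgrid[:d.shape[0],:d.shape[1]]
    p=np.stack([(u-c["cx"])/c["fx"]*d,(v-c["cy"])/c["fy"]*d,d],-1)
    return (p-t)@R
def at_z(n,u,v,z):
    c,R,t=cal(n); r=R.T@np.array([(u-c["cx"])/c["fx"],(v-c["cy"])/c["fy"],1]); o=-R.T@t
    return o+r*(z-o[2])/r[2]
E
python3 - <<'E'
from h import *
for n in("top","side"):
    p,d=camera(n); cv2.imwrite(f"pics/{n}0.png",p); np.savez(f"{n}0.npz",p=p,d=d)
    c,R,t=cal(n); print(n,c["fx"],-R.T@t,R[2])
s=env.get_state();print(s)
E
```

```text
top 501.3859965983148 [ 0.48366537 -0.01919138  1.02102089] [ 0.08772903 -0.01485662 -0.99603358]
side 407.56890267030667 [ 0.47566579 -0.6111491   0.59980698] [ 0.11504908  0.72982891 -0.67387942]
{'time': 0.1, 'qpos': array([ 1.07193754,  0.47772555,  0.02235645,  1.55635447, -0.01147549,
        1.10928588, -0.08307966]), 'joint_velocities': array([-0.00041169, -0.00113054,  0.00040815, -0.00233163,  0.00099068,
        0.000786  ,  0.00132948]), 'joint_torque': array([ 5.01756746e-03, -5.97754455e+01,  1.61438048e+00, -2.81954437e+01,
        1.29136280e-02,  5.09065198e-03, -3.28168323e-05]), 'tcp_pos': array([ 0.25692908, -0.6237437 ,  0.30301687]), 'orientation': array([-7.89157235e-04,  9.80969966e-01,  1.94157797e-01, -2.31588368e-04]), 'force': array([ 0.20148084, -0.29220633,  0.5307663 ]), 'torque': array([-0.02772906,  0.03050571, -0.0628725 ]), 'opening': 0.08589036937115889}
```

View pics/top0.png

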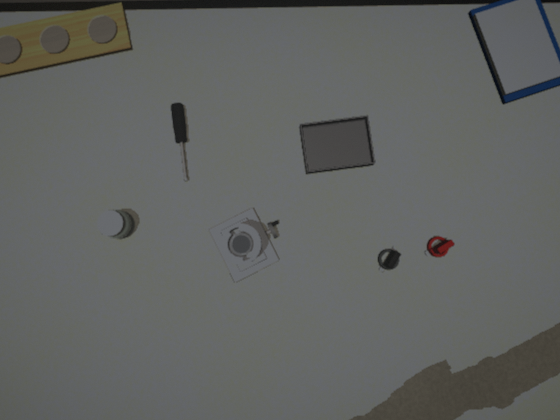

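View pics/side0.png

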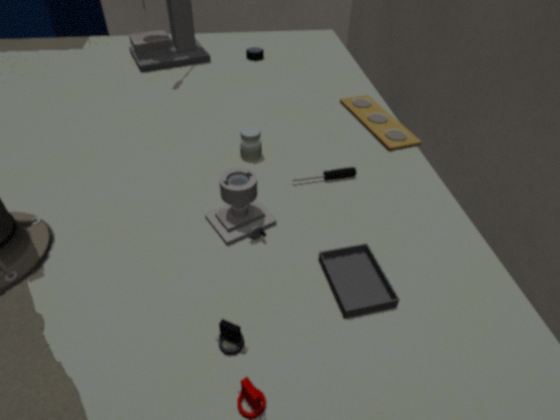

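The top view shows the ring at (389,259), the red decoy at (438,246), the holder head at (241,243), its handwheel at (274,229) and the jar at (115,223). In the side view the ring is at (231,338) and the head at (238,185). Next I'll enlarge these.

Run:
```python
from h import *
T=np.load("top0.npz");S=np.load("side0.npz")
def crop(D,u,v,w,h):
    c=D["p"][v-h//2:v+h//2,u-w//2:u+w//2]; c=cv2.resize(c,(400,300),interpolation=cv2.INTER_CUBIC).astype(float)
    return np.clip(255*(c/220)**.6,0,255).astype(np.uint8)
im=np.vstack([np.hstack([crop(T,246,240,80,60),crop(T,389,259,80,60)]),np.hstack([crop(S,240,190,80,60),crop(S,231,338,80,60)])])
cv2.imwrite("pics/crops.png",im)
P=cloud("top",T["d"])
for (u,v) in [(241,243),(225,240),(258,240),(389,259),(392,257),(300,300),(440,310)]: print(u,v,P[v,u].round(4),T["d"][v,u])
h=P[215:275,205:285]; m=(h[...,2]>.075)&(h[...,2]<.14); q=h[m]; print(np.percentile(q[:,2],[5,25,50,75,90,98]),m.sum())
ztop=np.percentile(q[:,2],85); tt=q[abs(q[:,2]-np.percentile(q[:,2],90))<.004]; print(tt.mean(0),tt.min(0),tt.max(0))
r=P[235:285,365:415]; m=(r[...,2]>.04); g=r[m]; print(m.sum(),g.mean(0),g.min(0),g.max(0))
xy=g[:,:2]-g[:,:2].mean(0);w,V=np.linalg.eigh(xy.T@xy);print(V[:,1],np.arctan2(V[1,1],V[0,1]),np.ptp(xy@V[:,1]),np.ptp(xy@V[:,0]))
m=(r[...,2]>.008)&(r[...,2]<.02);print(m.sum(),r[m].mean(0),r[m].min(0),r[m].max(0))
```

```text
241 243 [0.4981 0.034  0.1108] 0.90708816
225 240 [0.5042 0.0629 0.1105] 0.90744483
258 240 [0.5027 0.003  0.1168] 0.9019918
389 259 [ 0.4616 -0.2504  0.0378] 0.9808379
392 257 [ 0.4657 -0.2525  0.0543] 0.9647698
300 300 [ 0.3826 -0.0764 -0.002 ] 1.0109942
440 310 [ 0.3558 -0.3593 -0.0035] 1.014292
[0.07946203 0.10921647 0.11274528 0.11481811 0.11610489 0.11735083] 1339
[0.4960214  0.03433157 0.11468868] [ 0.46036108 -0.00230726  0.11210532] [0.53251214 0.07183841 0.11941285]
139 [ 0.46116918 -0.24462161  0.09505635] [ 0.44441706 -0.26846197  0.04056115] [ 0.48366537 -0.01919138  1.02102089]
[0.08455905 0.99641847] 1.4861361781857778 0.24944433460185447 0.03170620970912719
127 [ 0.46088003 -0.25187254  0.01367293] [ 0.4410222  -0.27716125  0.00817468] [ 0.47919072 -0.23595173  0.01988536]
```

View pics/crops.png

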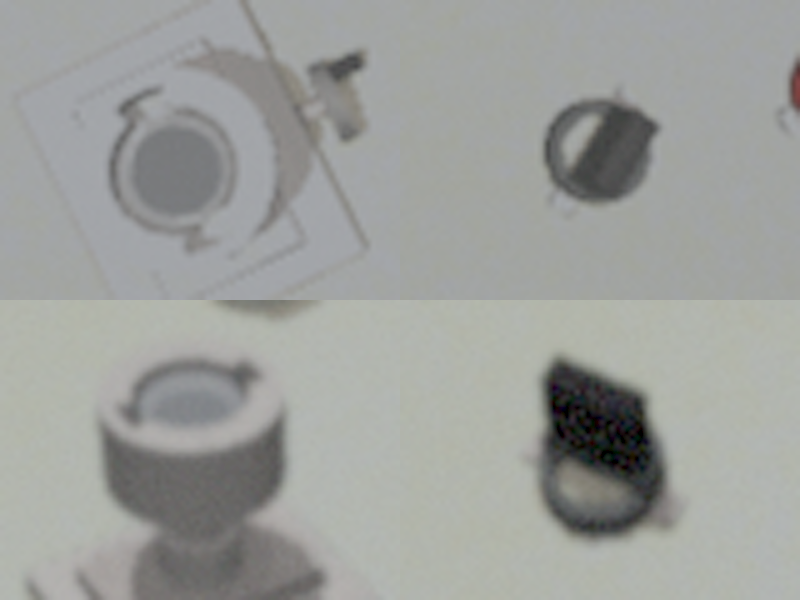

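The crops show both gaps and both lugs clearly; the lugs lie along the grip. I'll rectify both cameras onto the planes of interest so I can measure in mm.

```bash
cat >> h.py <<'E'
def rect(n,img,cx,cy,z,half=.04,px=400):
    c,R,t=cal(n); K=np.array([[c["fx"],0,c["cx"]],[0,c["fy"],c["cy"]],[0,0,1]])
    s=2*half/px  # out col -> x increasing right, row -> y decreasing
    W=np.array([[s,0,cx-half],[0,-s,cy+half],[0,0,z],[0,0,1]])
    H=K@np.hstack([R,t[:,None]])@W
    o=cv2.warpPerspective(img,H,(px,px),flags=cv2.INTER_CUBIC|cv2.WARP_INVERSE_MAP).astype(float)
    o=np.clip(255*(o/220)**.6,0,255).astype(np.uint8)
    for k in range(1,8):
        g=k*px//8; cv2.line(o,(g,0),(g,4),(0,0,255)); cv2.line(o,(0,g),(4,g),(0,0,255))
    o[px//2,::8]=(0,160,0); o[::8,px//2]=(0,160,0)
    return o
E
python3 - <<'E'
from h import *
T=np.load("top0.npz")["p"];S=np.load("side0.npz")["p"]
print(at_z("top",233,231.6,.115),at_z("top",246,258,.115),at_z("side",226,182,.115),at_z("side",249,174.4,.115))
a=at_z("top",240.6,243.6,.115)[:2];b=at_z("top",389,259,.014)[:2];print(a,b)
a=[.497,.035];b=[.461,-.252]
cv2.imwrite("pics/rect.png",cv2.resize(np.vstack([np.hstack([rect("top",T,*a,.115),rect("side",S,*a,.115)]),np.hstack([rect("top",T,*b,.004),rect("side",S,*b,.004)])]),(600,600)))
cv2.imwrite("pics/rectA.png",np.hstack([rect("top",T,*a,.115),rect("side",S,*a,.115)]))
cv2.imwrite("pics/rectB.png",np.vstack([np.hstack([rect("top",T,*a,.115,.035,300),rect("side",S,*a,.115,.035,300)]),np.hstack([rect("top",T,*b,.004,.035,300),rect("side",S,*b,.004,.035,300)])]))
E
```

```text
[0.51888456 0.04784919 0.115     ] [0.47098045 0.02522706 0.115     ] [0.47343252 0.02842822 0.115     ] [0.52003161 0.04792672 0.115     ]
[0.49699116 0.0345012 ] [ 0.46107591 -0.25602018]
```

View pics/rectB.png

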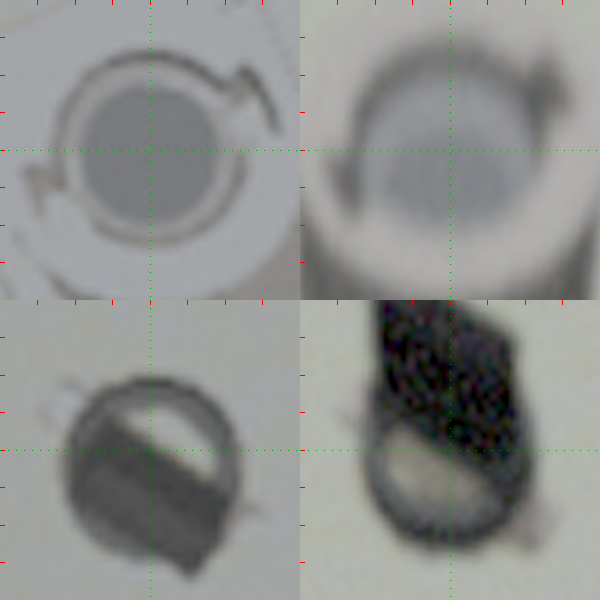

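```bash
cat >> h.py <<'E'
def q(deg):  # tool down, tool x at yaw deg
    a=np.radians(deg)/2; return np.array([0,np.cos(a),np.sin(a),0])
def yaw():
    o=env.get_state()["orientation"]; return np.degrees(2*np.arctan2(o[2],o[1]))
E
python3 - <<'E'
from h import *
for p,y in [((.4615,-.2535,.2),-32),((.4615,-.2535,.2),148),((.497,.035,.25),24),((.497,.035,.2),-60),((.497,.035,.2),204),((.497,.035,.2),120)]:
    j=kin.inverse_kinematics(np.array(p),q(y)); print(p,y,None if j is None else np.round(j,2))
E
```

```text
(0.4615, -0.2535, 0.2) -32 [ 0.35  0.36  0.05  2.01 -0.02  0.77 -1.72]
(0.4615, -0.2535, 0.2) 148 [ 0.82  0.42 -0.53  1.98  0.28  0.82  1.14]
(0.497, 0.035, 0.25) 24 [ 0.24  0.3  -0.51  2.    0.18  0.89 -1.52]
(0.497, 0.035, 0.2) -60 [-0.03  0.33 -0.2   2.06  0.09  0.76 -2.9 ]
(0.497, 0.035, 0.2) 204 [ 0.72  0.61 -1.18  2.01  0.69  0.99  1.17]
(0.497, 0.035, 0.2) 120 [ 0.36  0.4  -0.67  2.03  0.34  0.82  0.01]
```

Run:
```python
from h import *
env.grip(.05,60)
env.reach([.4615,-.2535,.20],q(148))
env.movel([.4615,-.2535,.099],velocity=.1,stop_force=8)
s=env.get_state();print(s["time"],s["tcp_pos"],s["force"],yaw())
env.grip(0.0,60)
s=env.get_state();print(s["time"],s["tcp_pos"],s["force"],s["torque"],s["opening"])
env.movel([.4615,-.2535,.26],velocity=.15)
s=env.get_state();print(s["time"],s["tcp_pos"],s["force"],s["opening"],yaw(),s["qpos"].round(2))
for y in (204,160,120,115): print(np.round(kin.inverse_kinematics(np.array([.497,.035,.2]),q(y)),2))
z=s["tcp_pos"][2]-.099+.004
p1,_=camera("top");p2,_=camera("side");a=s["tcp_pos"][:2]
np.savez("g1.npz",t=p1,s=p2)
cv2.imwrite("pics/g1.png",np.hstack([rect("top",p1,*a,z,.035,350),rect("side",p2,*a,z,.035,350)]))
```

```text
3.3 [ 0.46194305 -0.25363742  0.09956371] [ 1.18548756 -0.06109822 -0.51417311] 147.99947815515645
3.725 [ 0.46175148 -0.25368066  0.09941632] [-0.41890904 -0.64514331  4.79633061] [ 0.01730103  0.21442282 -0.0093241 ] 0.011235291174632166
4.95 [ 0.46091501 -0.25333088  0.25902888] [-1.36883855  0.51748171 -1.05993529] 0.011196910619284968 148.00177463580985 [ 0.85  0.34 -0.56  1.93  0.22  0.94  1.19]
[ 0.48  0.45 -0.82  2.03  0.43  0.85  1.4 ]
[ 0.38  0.41 -0.7   2.03  0.36  0.82  0.7 ]
[ 0.28  0.38 -0.58  2.04  0.29  0.8   0.06]
[ 0.27  0.38 -0.56  2.04  0.28  0.8  -0.02]
```

View pics/g1.png

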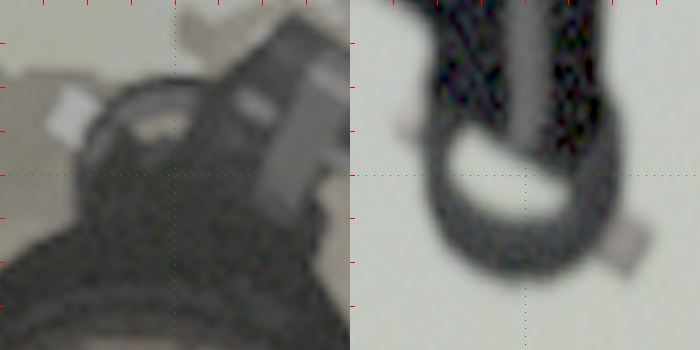

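The side view shows the ring held with its lugs at (410,120) and (625,245), within about 1 mm of the tool axis along the grip. Next I'll hover over the head and compare the lugs with the gaps.

Run:
```python
from h import *
env.reach([.497,.0353,.275],q(204))
env.movel([.497,.0353,.227],velocity=.1)
env.dwell(.3)
s=env.get_state();print(s["time"],s["tcp_pos"],s["force"],yaw(),s["qpos"].round(2))
p1,_=camera("top");p2,_=camera("side")
np.savez("g2.npz",t=p1,s=p2)
a=[.497,.0353]
cv2.imwrite("pics/g2.png",np.vstack([np.hstack([rect("top",p1,*a,.128,.035,300),rect("side",p2,*a,.128,.035,300)]),np.hstack([rect("top",p1,*a,.119,.035,300),rect("side",p2,*a,.119,.035,300)])]))
```

```text
7.1083 [0.49726978 0.03533395 0.22747406] [ 0.30637314  0.46410446 -2.64280353] 203.99525226559186 [ 0.51  0.41 -0.86  2.    0.39  0.9   1.43]
```

View pics/g2.png

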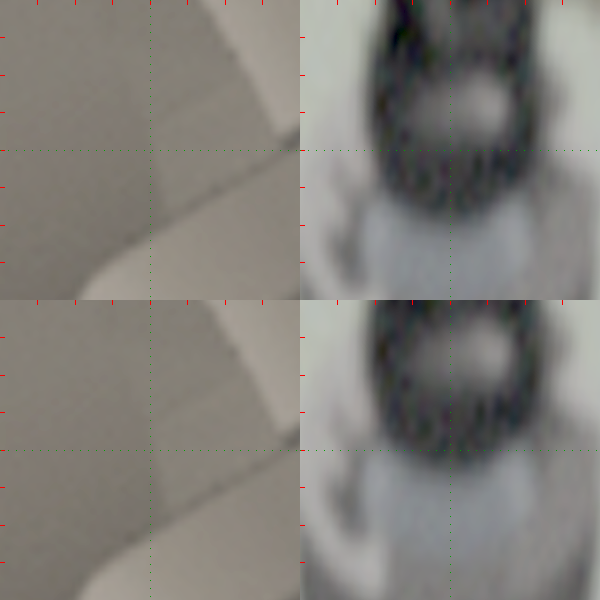

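The rectified top view (left panels) is blocked by the gripper. In the side view the ring body lies at about x=372–540, but the lugs are too faint to read. I'll look at the raw side pixels enlarged, before and now.

Run:
```python
from h import *
A=np.load("side0.npz")["p"];B=np.load("g2.npz")["s"]
def f(I):
    c=cv2.resize(I[150:202,219:259],(400,520),interpolation=cv2.INTER_CUBIC).astype(float)
    c=np.clip((c/200)**.7*255,0,255).astype(np.uint8)
    for k in range(0,400,50): cv2.line(c,(k,0),(k,6),(0,0,255))
    for k in range(0,520,50): cv2.line(c,(0,k),(6,k),(0,0,255))
    return c
cv2.imwrite("pics/g3.png",np.hstack([f(A),f(B)]))
c,R,t=cal("side")
def pr(p): 
    x=R@np.array(p)+t; return (np.array([c["fx"]*x[0]/x[2]+c["cx"],c["fy"]*x[1]/x[2]+c["cy"]])-[219,150]+.5)*10
import math
ca,sa=math.cos(math.radians(24)),math.sin(math.radians(24))
for z in(.115,.119,.128,.132):
    print(z,[pr([.497+r*ca,.0353+r*sa,z]).round() for r in(-.028,-.021,0,.021,.028)], pr([.497,.0353-.021,z]).round(),pr([.497,.0353+.0232,z]).round())
```

```text
0.115 [array([ 66., 340.]), array([ 98., 329.]), array([194., 295.]), array([288., 263.]), array([318., 252.])] [201. 361.] [186. 226.]
0.119 [array([ 64., 323.]), array([ 97., 312.]), array([193., 279.]), array([287., 246.]), array([318., 235.])] [200. 344.] [185. 210.]
0.128 [array([ 61., 286.]), array([ 94., 275.]), array([191., 242.]), array([285., 209.]), array([316., 198.])] [198. 307.] [182. 173.]
0.132 [array([ 59., 269.]), array([ 92., 258.]), array([190., 225.]), array([285., 192.]), array([316., 182.])] [197. 290.] [181. 156.]
```

View pics/g3.png

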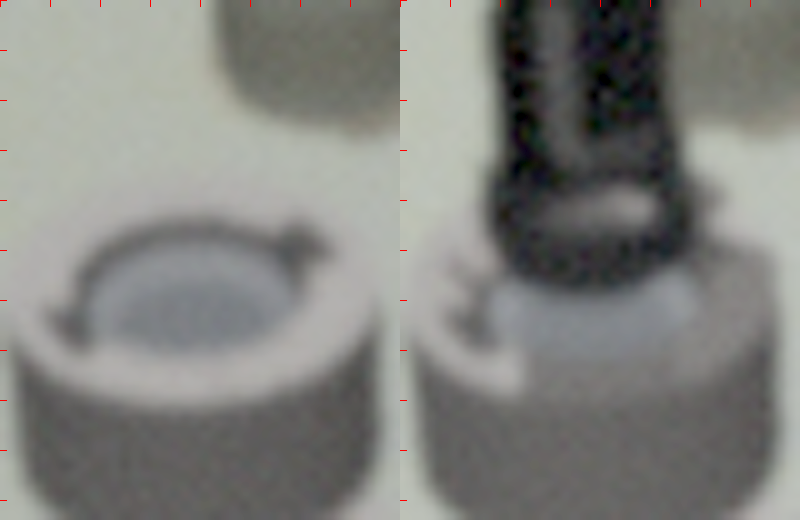

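Side view: the bore centre is near column 194 and the ring centre near 191, so x agrees. The lugs at (310,195) and (58,270) lie along the gap direction. Now a slow, guarded descent.

```bash
cat >> h.py <<'E'
def F(n=12):
    a=[]
    for _ in range(n): env.dwell(.02); s=env.get_state(); a.append(np.r_[s["force"],s["torque"],s["tcp_pos"]])
    return np.mean(a,0),np.std(a,0)[:3]
E
python3 - <<'E'
from h import *
f0,sd=F(); print("free",f0.round(3),sd.round(2)); np.save("f0.npy",f0)
st=env.movel([.497,.0353,.202],velocity=.012,stop_force=4)
f,sd=F(); print(st,env.get_state()["time"],(f[:6]-f0[:6]).round(3),f[6:].round(4),sd.round(2))
E
```

```text
free [-0.107 -0.183 -1.46   0.005  0.009 -0.005  0.497  0.035  0.227] [0.38 0.35 0.5 ]
True 9.1083 [ 1.276  0.138  4.604  0.057 -0.261 -0.005] [0.497  0.0353 0.2069] [0.6  0.37 0.48]
```

A force of 4.6 N at underside height 0.1075 m fits the lens (head top about 0.116 m), not the lip. I'll check the slope as I press on.

Run:
```python
from h import *
f0=np.load("f0.npy"); z=.2069
for dz,sf in ((.003,6),(.002,5)):
    z-=dz; st=env.movel([.497,.0353,z],velocity=.01,stop_force=sf)
    f,sd=F(15); print(st,env.get_state()["time"],(f[:6]-f0[:6]).round(3),f[6:].round(4))
    if st: break
```

```text
False 9.7667 [ 0.257 -0.215  8.082 -0.037 -0.04   0.029] [0.4972 0.0353 0.2041]
False 10.3667 [-0.652 -0.573 10.404 -0.081  0.149  0.015] [0.4972 0.0353 0.2023]
```

Run:
```python
from h import *
f0=np.load("f0.npy")
env.movel([.497,.0353,.2010],velocity=.01,stop_force=5)
f,sd=F(15); print(env.get_state()["time"],(f[:6]-f0[:6]).round(2),f[6:].round(4))
for y in (198,190,178,166,154,142,134,127):
    try: st=env.movel([.497,.0353,.2010],rot=q(y),stop_force=12)
    except Exception as e: print(repr(e)); break
    f,sd=F(8); d=f[:6]-f0[:6]; print(y,st,round(env.get_state()["time"],2),round(yaw(),1),d.round(2),f[6:].round(4))
    if st or d[2]>17 or abs(d[5])>1: print("halt"); break
```

```text
10.8667 [-1.010e+00 -3.200e-01  1.147e+01 -1.100e-01  2.400e-01  1.000e-02] [0.4972 0.0353 0.2015]
198 False 11.26 198.0 [-0.4  -0.25 11.47 -0.04  0.25 -0.1 ] [0.4972 0.0354 0.2016]
190 False 11.68 190.0 [-6.200e-01 -9.000e-02  1.126e+01  1.000e-02  2.000e-01 -1.000e-01] [0.4973 0.0355 0.2016]
178 False 12.18 178.0 [-0.08  0.2  11.52  0.04  0.15 -0.09] [0.4974 0.0356 0.2017]
166 False 12.67 166.0 [-0.38  0.32 11.33  0.05  0.1  -0.11] [0.4975 0.0356 0.2017]
154 False 13.16 154.0 [-0.07  0.11 11.11  0.08  0.09 -0.12] [0.4975 0.0356 0.2017]
142 False 13.65 142.0 [-0.31  0.25 11.02  0.05  0.09 -0.11] [0.4975 0.0356 0.2017]
134 False 14.07 134.0 [-0.05  0.31 11.1   0.07  0.06 -0.09] [0.4975 0.0355 0.2017]
127 False 14.48 127.0 [ 0.03  0.21 11.07  0.09  0.09 -0.11] [0.4975 0.0355 0.2017]
```

Run:
```python
from h import *
f0=np.load("f0.npy")
for y in (125,123.5,122,121,120,119,118,117,116):
    st=env.movel([.497,.0353,.2010],rot=q(y),stop_force=12)
    f,sd=F(6); d=f[:6]-f0[:6]; print(y,st,round(env.get_state()["time"],2),round(yaw(),1),d.round(2))
    if st or abs(d[5])>.35: print("stop"); break
```

```text
125 False 14.83 125.0 [-0.12  0.65 10.98  0.07  0.05 -0.  ]
123.5 False 15.18 123.5 [ 0.42  0.54 10.87  0.06 -0.    0.12]
122 False 15.53 122.1 [ 6.400e-01 -1.100e-01  1.051e+01  1.000e-02 -7.000e-02  4.400e-01]
stop
```

The stop is felt from about 125.8°, so the locked direction is near 131°. I'll back off to that and let up slowly while watching the force.

Run:
```python
from h import *
f0=np.load("f0.npy")
env.movel([.497,.0353,.2010],rot=q(131),stop_force=12)
z=.2010
for k in range(5):
    f,sd=F(8); d=f[:6]-f0[:6]; print(round(z,4),round(env.get_state()["time"],2),round(yaw(),1),d.round(2),f[6:].round(4))
    if d[2]<2: break
    z+=.001; env.movel([.497,.0353,z],velocity=.01,stop_force=6)
```

```text
0.201 15.97 131.0 [ 0.37  0.34 11.16  0.08  0.    0.12] [0.4977 0.0356 0.2018]
0.202 16.36 131.0 [ 0.7   0.21  9.69  0.08 -0.12  0.08] [0.4977 0.0356 0.2027]
0.203 16.74 131.0 [ 1.12  0.33  9.03  0.11 -0.2   0.07] [0.4976 0.0356 0.2036]
0.204 17.12 131.0 [ 1.22  0.31  7.57  0.13 -0.27  0.08] [0.4976 0.0356 0.2045]
0.205 17.51 131.0 [ 2.21  0.74  6.62  0.17 -0.46  0.03] [0.4976 0.0355 0.2053]
```

The ring rose with the spring well past the lip level (6.6 N against 9.4 N), so the lugs are in the notches. I'll release, retreat and look.

Run:
```python
from h import *
env.grip(.04)
env.dwell(.3)
env.movel([.497,.0353,.30],velocity=.1)
env.reach([.40,-.25,.35],q(131)); env.dwell(.3)
s=env.get_state();print(s["time"],s["tcp_pos"],s["force"],s["opening"])
p1,_=camera("top");p2,_=camera("side")
a=[.497,.0353]
cv2.imwrite("pics/end.png",np.hstack([rect("top",p1,*a,.122,.04,400),rect("side",p2,*a,.122,.04,400)]))
P=cloud("top",camera("top")[1])[215:275,205:285]; m=P[...,2]>.138; m&=P[...,2]<.2; g=P[m]
if len(g)>5:
    xy=g[:,:2]-g[:,:2].mean(0);w,V=np.linalg.eigh(xy.T@xy);print(len(g),g.mean(0),g[:,2].max(),np.degrees(np.arctan2(V[1,1],V[0,1]))%180)
```

```text
21.0083 [ 0.40045396 -0.24929657  0.3498925 ] [ 0.66709686  0.03392612 -0.09363277] 0.0398419460094605
152 [0.49634699 0.03297688 0.16024763] 0.16531470197326883 131.13107779032245
```

View pics/end.png

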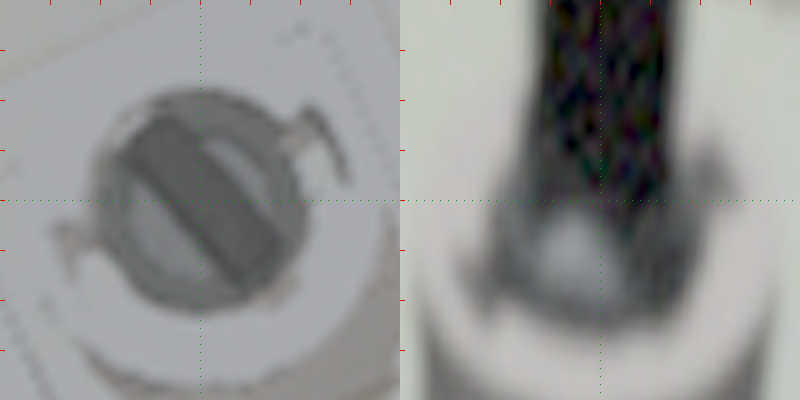

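The end view shows the ring seated, its grip along about 131°. The gap directions read about 23–24° but the stop suggests 26–29°, so I'll settle it from the foot's edges and refit the gaps.

Run:
```python
from h import *
T=np.load("top0.npz")["p"]
r=rect("top",T,.497,.0353,.012,.09,720)
g=cv2.GaussianBlur(cv2.cvtColor(r,cv2.COLOR_BGR2GRAY),(5,5),0)
L=cv2.createLineSegmentDetector().detect(g)[0][:,0]
for x1,y1,x2,y2 in L:
    n=np.hypot(x2-x1,y2-y1)
    if n>100: print(round(n*.25),round(np.degrees(np.arctan2(-(y2-y1),x2-x1))%90,2),np.round(((x1+x2)/2-360)*.25),np.round((360-(y1+y2)/2)*.25))
# gap: dark/bright profile along angle at r=26..29mm on lip plane
r=rect("top",T,.497,.0353,.1165,.04,800); g=cv2.cvtColor(r,cv2.COLOR_BGR2GRAY).astype(np.float32)
po=cv2.warpPolar(g,(400,720),(400,400),400,cv2.WARP_POLAR_LINEAR)  # row=.5deg, clockwise in image
b=po[:,255:300].mean(1)
for c in (24,204):
    print(c,[(a,int(b[int((-(a)%360)*2)%720])) for a in range(c-26,c+27,2)])
```

```text
24 [(-2, 164), (0, 155), (2, 166), (4, 163), (6, 159), (8, 153), (10, 147), (12, 143), (14, 142), (16, 141), (18, 142), (20, 142), (22, 141), (24, 136), (26, 132), (28, 125), (30, 117), (32, 114), (34, 114), (36, 114), (38, 112), (40, 119), (42, 135), (44, 151), (46, 160), (48, 164), (50, 165)]
204 [(178, 164), (180, 155), (182, 165), (184, 162), (186, 156), (188, 146), (190, 136), (192, 132), (194, 134), (196, 136), (198, 138), (200, 138), (202, 139), (204, 143), (206, 148), (208, 153), (210, 156), (212, 159), (214, 162), (216, 163), (218, 163), (220, 163), (222, 164), (224, 163), (226, 164), (228, 164), (230, 164)]
```

Run:
```python
from h import *
T=np.load("top0.npz")["p"]
r=rect("top",T,.497,.0353,.012,.09,720)
g=cv2.GaussianBlur(cv2.cvtColor(r,cv2.COLOR_BGR2GRAY),(0,0),2).astype(np.float32)
gx,gy=cv2.Scharr(g,cv2.CV_32F,1,0),cv2.Scharr(g,cv2.CV_32F,0,1); M=np.hypot(gx,gy)
M[:8]=M[-8:]=0; M[:,:8]=M[:,-8:]=0; M[355:365]=0; M[:,355:365]=0
yy,xx=np.mgrid[:720,:720]; X=(xx-360)*.25; Y=(360-yy)*.25
# foot angle: score sum along the 4 sides (120x100), free centre
best=[]
s=np.arange(-45,45,.5)
for th in np.arange(18,34,.5):
    c,si=np.cos(np.radians(th)),np.sin(np.radians(th)); u=X*c+Y*si; v=-X*si+Y*c
    res=[]
    for k,lim in((u,v),(v,u)):
        for sg in(1,-1):
            h=60 if k is u else 50
            sel=(abs(lim)<h-8)&(abs(k*sg-h)<9)
            H=np.histogram((k*sg)[sel],np.arange(h-9,h+9,.5),weights=np.minimum(M[sel],600))[0]
            res.append(H.max())
    best.append((th,*[int(x/1000) for x in res],int(sum(res)/1000)))
for b in best: print(b)
```

```text
(np.float64(18.0), 12, 14, 6, 29, 63)
(np.float64(18.5), 13, 14, 6, 29, 64)
(np.float64(19.0), 13, 15, 7, 29, 64)
(np.float64(19.5), 13, 15, 7, 28, 65)
(np.float64(20.0), 13, 16, 7, 30, 68)
(np.float64(20.5), 14, 17, 8, 32, 72)
(np.float64(21.0), 15, 18, 8, 34, 77)
(np.float64(21.5), 16, 20, 9, 35, 82)
(np.float64(22.0), 16, 21, 9, 36, 84)
(np.float64(22.5), 17, 21, 9, 37, 86)
(np.float64(23.0), 17, 21, 9, 36, 85)
(np.float64(23.5), 17, 20, 10, 36, 85)
(np.float64(24.0), 19, 21, 12, 41, 94)
(np.float64(24.5), 20, 22, 13, 45, 102)
(np.float64(25.0), 21, 24, 13, 48, 108)
(np.float64(25.5), 22, 25, 14, 48, 110)
(np.float64(26.0), 21, 26, 13, 47, 108)
(np.float64(26.5), 18, 26, 12, 43, 101)
(np.float64(27.0), 16, 24, 11, 39, 91)
(np.float64(27.5), 14, 21, 10, 36, 83)
(np.float64(28.0), 13, 20, 10, 37, 82)
(np.float64(28.5), 14, 19, 10, 37, 81)
(np.float64(29.0), 14, 19, 9, 35, 80)
(np.float64(29.5), 14, 19, 9, 33, 77)
(np.float64(30.0), 13, 19, 8, 32, 74)
(np.float64(30.5), 13, 18, 8, 31, 71)
(np.float64(31.0), 11, 17, 8, 30, 68)
(np.float64(31.5), 10, 17, 7, 30, 66)
(np.float64(32.0), 10, 16, 7, 29, 64)
(np.float64(32.5), 10, 16, 8, 32, 66)
(np.float64(33.0), 9, 15, 8, 35, 67)
(np.float64(33.5), 9, 14, 7, 37, 68)
```

All four foot edges give the holder at 25.5°, so the locked direction is 128.5°. The ring at 131.1° is 2.6° off, and the tolerance is 7.4°. Handing in.

```bash
python3 -c "
from h import *
job.job_done(); print(env.get_state()['time'])"
```

```text
the job is handed in; nothing more can be done
the job is handed in; nothing more can be done
```

The clamp ring is in the lens holder, turned clockwise to the locked position and let go. I handed the job in about 21 s into the 64 s allowed; no verdict was reported.

**What I did:** I gripped the ring by its upright and lowered it through the gaps onto the lens. I pressed to about 11.5 N; the force rose at the 1.3 N per mm expected of the lens spring. I turned it clockwise until I felt the stop, backed off about 9°, let it up slowly, released it and moved the arm clear.

**Last checks:**
- **Locked:** as I let it up, the ring followed the spring well past the lip level (6.6 N, where the lip alone would have stopped it at 9.4 N), so the lugs are in the notches. Its height after release fits a ring held down against the spring.
- **Direction:** the ring lies at 131.1°, against a locked direction of 128.5° worked out from the holder's foot. That is 2.6° off, and 7.4° is allowed.
- **Position:** the depth picture puts the grip about 2.4 mm from where I took the holder's axis to be, against a 4 mm limit. The camera calibration is only good to about 2 mm.

**What disagreed:**
- **Locked direction:** the gaps read between 23° and 26° by eye and by image code, and the foot gave 25.5°. The stop I felt suggested 26° to 29°. Taking 26° to 29°, the ring would be within about 3° of locked; at 23°, about 5°.
- **Side camera:** it read about 2 mm differently from the arm in y, so I relied on the top camera and on touch.

I did not check the jar, tray and screwdriver again at the end; the arm was never sent near them.

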